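# Turn a leaf of the recipe binder and secure it with the page keeper

## Robot

A 7-joint arm with a two-finger parallel gripper is mounted at the origin on a cart in front of the work surface, level with it; the furniture and walls round the work are solid. World frame = base frame: x ahead of the robot, y to its left, z up, the work surface at z = 0. Lengths are in mm, angles in rad, forces in N, time in s.
With the tool pointing down it reaches from about 375 to 925 mm from the base axis. Payload 3.1 kg.
Tool frame: the origin (TCP) lies midway between the tips of the shut fingers; the grasp point (between the pads) lies 19 mm behind it (robot.tcp_to_grasp is the distance from the TCP to the grasp point, in mm); z points along the fingers, y is the line along which they close (so a half turn about z gives the same grasp; the last joint's range is limited). The gripper opens to 85 mm and grips with 20 to 120 N. Pads are 22 mm wide; open, the fingers measure 114 mm over their backs; the gripper's body (76 mm by 85 mm) begins 54 mm behind the grasp point. The pads swing forward as they close: fully open they stand 13 mm farther back than shut.
Start: joints at [1.129, 0.383, 0.044, 1.598, -0.018, 1.161, -0.05], TCP at [219.113, -611.958, 231.269] pointing down, gripper open.
Joint ranges: [-2.61, 2.61], [-0.41, 2.15], [-1.48, 1.57], [0, 2.5], [-1.57, 4.71], [0.05, 1.97], [-2.85, 2.85]. Speed limits (rad/s): [2.79, 2.79, 3.14, 3.14, 3.14, 3.14, 3.14].

## Interface

Orientations are given as a 3x3 rotation matrix whose columns are the frame's x, y, z axes.
In Python, from rig import telemetry, cams, order, robot gives the robot as it stands.
- The arm moves only by the tool nudge_tcp, called after "Call:" as name(argument=value, ...), one argument or row to a line, values as JSON. Schema: {"type":"object","properties":{"motion":{"type":"array","items":{"type":"number"},"minItems":7,"maxItems":70},"clamp_n":{"type":"number"},"only":{"type":"string"},"quiet":{"type":"boolean"},"lines":{"type":"string"}},"required":["motion"],"additionalProperties":false}. motion is one flat list of numbers that holds 1 to 10 rows one after another, with no inner brackets; each row has 7 numbers: the finger opening in mm, then dx, dy, dz in a scale on which 1.0 is 750 mm, then a rotation vector rx, ry, rz in a scale on which 1.0 is 2 rad; each row is the pose to reach, as a shift and turn from the pose commanded when the call began, along the tool's axes at that moment; what a row does not reach only later rows make up. A row lasts 1/10 s, in which the tool goes at most 50 mm and 0.15 rad, less where a joint would pass 70% of its speed; a pose out of reach is approached as far as the arm can. The fingers move at their own pace and stop on an object; clamp_n is the grip in N (left out, the last holds). Time passes only in rows, so rows that do not move let the fingers close. The tool returns the time, the measured TCP pose, the force, the opening and the grip force at its end. only (a regular expression) keeps the lines of the reply that match it, lines (a string "A,B") keeps lines A to B, and quiet returns only ok. Shift and turn numbers lie between -1 and 1, and a call with a number outside is refused. Input that does not fit is refused with a message, and nothing moves.
- telemetry.get_obs(): the state, without advancing time (a new reading comes with each control period).
- cams.get_image(name): name is "scene" or "side" or "wrist"; returns a dict with "pixels" (400x640x3 uint8, blue, green, red), "depth" (400x640 float32, mm along the optical axis (not along the pixel's ray), 0 where there is no reading), "vertical_fov" (degrees; the focal length in pixels is half the picture's height over the tangent of half this angle, whatever the lens; pixels are square), "cx", "cy" (the principal point, pixels), "k1" (the pictures are not rectified: a ray, as slopes to the right and down, at radius r is drawn at 1 + k1 r^2 times it, then the intrinsics apply), "extrinsics" (4x4, takes a point from world to camera coordinates); the wrist camera has in their place "tool_from_camera" (4x4, takes a point from camera to tool coordinates, whose origin is the TCP and whose axes are the flange's). Camera axes: x right, y down, z forward; pixel columns grow to the right and rows downward; lengths in mm; the calibration is good to about 2 mm. A picture is of the moment at which its call begins: read the wrist's pose just before it.
- order.close_job(): hands the job in; it is judged then, once.
The state is a dict: "time_s": time; "qpos": joint angles; "dq": joint speeds; "joint_torque": joint torques, N m; "ee_pos": TCP position; "tool_rot": TCP orientation; "contact_force": force on the tool from outside, world axes, zero at the start; "wrist_torque": the same for the moment, N m; "opening": finger opening in mm; "gripper_force": force on a finger pad.
Only numpy, scipy, OpenCV 4.12 (cv2) and the standard library are available. Lean on these libraries where they do the work, as an engineer would, in place of code of your own. Each camera call takes 0.05 s, during which the arm holds its last target. There are 200 camera calls.

## Task

Turn the recipe binder on the cookbook rest to the next recipe: push the right-hand page keeper round to the right until it lies along the front lip, clear of the red-tabbed leaf, turn that leaf over the rings with the fingertips so that it lies flat on the left-hand pages, then push the left-hand keeper in over the turned leaf until it points straight up the page. Only push: do not pinch the leaf or the keepers, and leave the other kitchen things where they stand.

Things in the scene. Friction and masses are not known exactly. Their poses are not given: they have to be found in the camera images.
- stand: Wooden cookbook rest, fixed, with an open ring binder on it. Origin: centre of its underside. x away from the reader, along the binder's spine; y to the reader's left; z up (all mm below are in this frame). Board 200 (x) x 260 (y), top at z 16; front lip at x -100 to -85, up to z 36. Covers out to y +-135, top z 19; page blocks on both sides, |y| 12 to 119, x -67 to 77, top z 39.
- spine (a point): Point on the leaf's hinge line, above the stand's origin: stand x 0, y 0, z 43; axes as the stand's. The hinge line runs along the stand's x. Round it stand three steel rings of 22 mm radius, at x -45, 5 and 55 (top z 67).
- leaf (a joint): Stiff white recipe card, 6 mm thick, with a red tab, hinged on the rings. 0 = flat on the right-hand pages, pi/2 = upright, pi (its stop) = flat on the left-hand pages. Spans x -70 to 80, 12 to 140 mm from the hinge line; at 0 its underside is at z 40 and its outer 21 mm overhang the pages. About 0.1 kg, turns freely; once past upright it falls by itself to the left in about 1 s.
- tab (a point): Middle of the outer edge of the leaf's red tab, 158 mm from the hinge line, at stand x 0, z 43 when flat; moves with the leaf. The tab is 44 mm wide (x -22 to 22), sticks out 18 mm past the leaf's edge and 28 mm past the wooden board, with 40 mm of air down to the worktop under it.
- leaf_top: Upper ply of the leaf, the face that shows at the start; origin in its middle, 76 mm from the hinge line, at x 5, 1.5 mm off the hinge plane; turns with the leaf, z out of the face that shows at the start.
- leaf_under: Lower ply of the leaf, the face that shows once the leaf is turned; same axes, origin 1.5 mm off the hinge plane on the other side.
- keeper_r (a joint): Right page keeper: steel arm 6 mm thick, swivels level on a post on the front lip; pivot at x -92.5, y -92, z 51.5. 0 = arm points away from the reader, 38 mm over the leaf, holding it down (2 mm play); pi/2 = points right along the lip (clear of the leaf from 1.25 on). Stops at -0.3 and 1.65. About 0.5 N at its upright black thumb plate, 54 mm from the pivot, moves it; it stays where it is left.
- keeper_r_in: Half toward the spine (at 0) of the right keeper's upright black thumb plate. Whole plate: 16 mm along the arm, 6.4 mm thick, 26 mm tall (z 48.5 to 74.5); x along the arm away from the pivot, z up; origin mid-plate, 54 mm from the pivot and in the middle of its thickness.
- keeper_r_out: Other half of the same plate; same origin and axes.
- keeper_l (a joint): Left page keeper, mirror image of the right one: pivot at x -92.5, y +92, z 51.5. 0 = arm points away from the reader, over the left-hand page; pi/2 = points left along the lip, clear of the page, about as at the start. Stops at -0.3 and 1.65; same stiffness, stays where it is left. Left over the page too early, it keeps the leaf from lying flat.
- keeper_l_in: Half toward the spine (at 0) of the left keeper's upright black thumb plate, same sizes; x along the arm away from the pivot, z up; origin mid-plate, 54 mm from the pivot and in the middle of its thickness.
- keeper_l_out: Other half of the same plate; same origin and axes.
- spice_red: Spice jar with a red cap, 45 mm wide, 106 tall, loose; origin under its centre. Leave alone.
- spice_green: Spice jar with a dark cap and green label, 44 mm wide, 105 tall, loose; origin under its centre. Leave alone.
- tin: Low food tin, 86 mm wide, 40 tall, loose; origin under its centre. Leave alone.
- lemon: Lemon, 67x54x54 mm, loose; origin under its centre. Leave alone.
- mug: White mug with handle, 92x127x95 mm, loose; origin under its centre. Leave alone.
- glass: Drinking glass, 81 mm wide, 103 tall, loose; origin under its centre. Leave alone.

How it is judged (in metres and radians):
On the way, in this order (a step that is already met when the one before it is completed fails the run):
1. the right-hand keeper is swung clear while the leaf still lies on the right (value of joint keeper_r above 1.25 rad and value of joint leaf below 0.25 rad), for 0.2 s.
2. the leaf lies flat on the left-hand pages, the left-hand keeper still out of its way (value of joint leaf above 3.08 rad and value of joint keeper_l above 0.9 rad), for 0.2 s.
3. the left-hand keeper is over the turned leaf (value of joint keeper_l below 0.3 rad and value of joint leaf above 3.08 rad), for 0.2 s.
At the end, for the whole second after the job is handed in: The leaf lies flat on the left (joint over 3.08 rad, that is within 3.5 degrees of its stop) and at rest, and the left-hand keeper points up the page over it (joint under 0.3 rad; its stop is at -0.3) and is at rest. Where the right-hand keeper stands at the end does not matter (all of step 3 and velocity of joint each of leaf, keeper_l below 0.1 rad/s and velocity of joint keeper_l above -0.1 rad/s); the robot touches nothing.
It fails at once if the leaf is pinched between the fingers (both its faces pressed at once) (contact force between the fingers and leaf_top above 1.5 N and contact force between the fingers and leaf_under above 1.5 N).
It fails at once if a keeper's thumb plate is pinched between the fingers (both its sides pressed at once) ((contact force between the fingers and keeper_r_in above 1.5 N and contact force between the fingers and keeper_r_out above 1.5 N) or (contact force between the fingers and keeper_l_in above 1.5 N and contact force between the fingers and keeper_l_out above 1.5 N)).
It fails at once if one of the loose kitchen things (spice jars, tin, lemon, mug, glass) is moved more than 30 mm (distance of any of spice_red, spice_green, tin, lemon, mug, glass from where it was at the start of the episode above 0.03 m).
It also fails if it takes over 45 s, if anything falls off the work surface, if the arm or the gripper's body presses on something with over 40 N, if the wrist force passes 120 N, or if a joint passes its speed limit or range.

## Working session

There is one attempt and no reset: what is moved stays moved. The work goes in short steps, Python scripts to look and compute and a tool call to move; the robot and the scene stay as the last step left them, time stands still between calls to the robot, and variables do not carry over. Pictures are saved under pics/ and viewed, at most 10 in all, crops included, and the job is handed in when it is done.

```bash
ls; mkdir -p pics
```

Run:
```python
from rig import telemetry, cams, order, robot
import cv2,numpy as np
o=telemetry.get_obs()
print(o['time_s'],o['ee_pos'],np.round(o['tool_rot'],3),o['opening'])
for n in ['scene','side']:
    d=cams.get_image(n); cv2.imwrite(f'pics/{n}0.png',d['pixels']); np.savez(f'{n}0.npz',**d)
    print(n,d['vertical_fov'],d['cx'],d['cy'],d['k1'],np.round(d['extrinsics'],3))
```

```text
pics
0.0 [ 218.76737818 -611.07377137  229.87707013] [[ 0.941  0.337 -0.001]
 [ 0.337 -0.941  0.002]
 [-0.    -0.003 -1.   ]] 85.40350355223623
scene 49.8146600338782 313.7071209745674 200.2719593541812 -0.06466033370015023 [[ 6.930000e-01 -7.210000e-01 -1.000000e-03 -4.974700e+02]
 [-2.970000e-01 -2.840000e-01 -9.120000e-01  1.579810e+02]
 [ 6.570000e-01  6.320000e-01 -4.110000e-01  1.115622e+03]
 [ 0.000000e+00  0.000000e+00  0.000000e+00  1.000000e+00]]
side 50.310926221224044 314.79416586730764 199.97229493556443 -0.10808774466888445 [[-1.00000e+00  2.50000e-02 -0.00000e+00  5.31749e+02]
 [ 9.00000e-03  3.46000e-01 -9.38000e-01  1.40302e+02]
 [-2.40000e-02 -9.38000e-01 -3.46000e-01  9.35199e+02]
 [ 0.00000e+00  0.00000e+00  0.00000e+00  1.00000e+00]]
```

View pics/scene0.png

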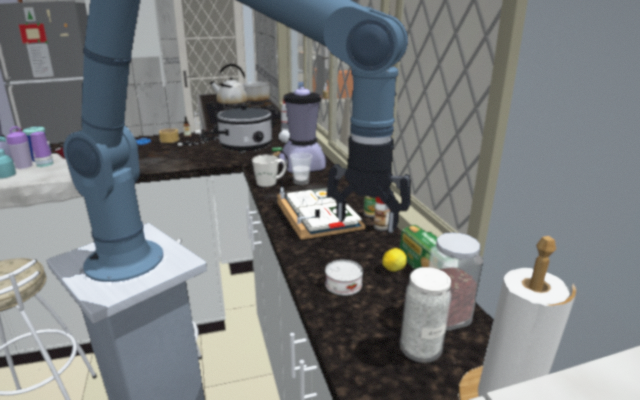

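View pics/side0.png

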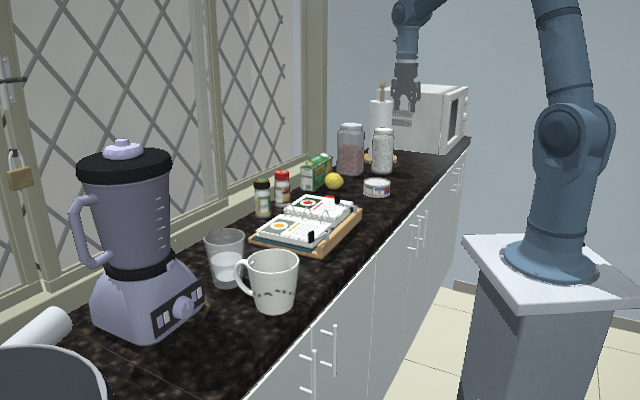

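The scene view shows the binder at about (318,212), with the arm above and right of it. The side view shows it at about (305,222), with black thumb plates near (311,237) and (337,202), spice jars at (262,198) and (282,185), the glass at (225,255) and the mug at (275,280).

Create h.py:
```python
import numpy as np,cv2
from rig import telemetry,cams
def load(n): return dict(np.load(n))
def K(d):
    f=200/np.tan(np.radians(float(d['vertical_fov']))/2); return f,np.array([[f,0,float(d['cx'])],[0,f,float(d['cy'])],[0,0,1]])
def slopes(d,uv):
    # invert x_d = x(1+k1 r^2)
    _,k=K(d); return cv2.undistortPoints(np.float64(uv).reshape(-1,1,2),k,np.array([float(d['k1']),0,0,0])).reshape(-1,2)
def cam2world(d): return d['T'] if 'T' in d else np.linalg.inv(d['extrinsics'])
def rays(d,uv):
    T=cam2world(d); s=slopes(d,uv); return T[:3,3],np.c_[s,np.ones(len(s))]@T[:3,:3].T
def onplane(d,uv,z):
    c,r=rays(d,uv); return c+r*((z-c[2])/r[:,2])[:,None]
def bydepth(d,uv):
    c,r=rays(d,uv); z=np.array([d['depth'][int(v),int(u)] for u,v in uv]); return c+r*z[:,None]
def tri(obs):
    A=np.zeros((3,3));b=np.zeros(3)
    for d,uv in obs:
        c,r=rays(d,[uv]); r=r[0]/np.linalg.norm(r[0]); P=np.eye(3)-np.outer(r,r); A+=P;b+=P@c
    return np.linalg.solve(A,b)
def project(d,p):
    T=np.linalg.inv(cam2world(d)); q=np.atleast_2d(p)@T[:3,:3].T+T[:3,3]; s=q[:,:2]/q[:,2:]
    r2=(s**2).sum(1,keepdims=True); f,_=K(d); return s*(1+float(d['k1'])*r2)*f+[float(d['cx']),float(d['cy'])]
def wrist(name):
    o=telemetry.get_obs(); d=cams.get_image('wrist'); E=np.eye(4);E[:3,:3]=o['tool_rot'];E[:3,3]=o['ee_pos']
    d['T']=E@d['tool_from_camera']; np.savez(name+'.npz',**d); cv2.imwrite('pics/'+name+'.png',d['pixels']); return d
```

Run:
```python
from h import *
s=load('side0.npz'); c=load('scene0.npz')
np.set_printoptions(suppress=True,precision=0)
print('side',bydepth(s,[(250,240),(320,253),(361,210),(311,237),(337,202),(330,200),(262,198),(282,185),(225,240),(275,260),(334,181),(377,184),(318,170)]))
print('scene',bydepth(c,[(280,198),(305,235),(362,228),(318,213),(342,213)]))
```

```text
side [[ 685. -112.   12.]
 [ 520.  -29.   18.]
 [ 401. -250.   32.]
 [ 540.  -20.   62.]
 [ 466. -252.   55.]
 [ 483. -288.   48.]
 [ 669. -275.   60.]
 [ 617. -348.   73.]
 [ 717.   25.   78.]
 [ 609.  103.   73.]
 [ 457. -504.   34.]
 [ 323. -462.   36.]
 [ 508. -542.   61.]]
scene [[  502.   -56.    35.]
 [  414.  -258.    11.]
 [ -342. -1019.   602.]
 [  467.  -259.    62.]
 [  196.  -572.   263.]]
```

The manual's scale: shifts go in shares of 750 mm and turns go in shares of 2 rad. Converting my numbers, 452 mm is 0.6027, -288 mm is -0.384, -0.73 rad is -0.365.

Call:
nudge_tcp(
  motion=[0,0.6027,-0.384,-0.16,0,0,-0.365,0,0.6027,-0.384,-0.16,0,0,-0.365,0,0.6027,-0.384,-0.16,0,0,-0.365,0,0.6027,-0.384,-0.16,0,0,-0.365,0,0.6027,-0.384,-0.16,0,0,-0.365,0,0.6027,-0.384,-0.16,0,0,-0.365,0,0.6027,-0.384,-0.16,0,0,-0.365,0,0.6027,-0.384,-0.16,0,0,-0.365,0,0.6027,-0.384,-0.16,0,0,-0.365,0,0.6027,-0.384,-0.16,0,0,-0.365],
  clamp_n=20,
)

```text
time_s: 1.1
ee_pos: [518.6, -224.7, 340.5]
tool_rot: [[0.477, 0.879, -0.001], [0.879, -0.477, 0.0], [-0.0, -0.001, -1.0]]
contact_force: [0.3, 0.4, 0.0]
opening: 0.1
gripper_force: 0.0
```

Call:
nudge_tcp(
  motion=[0,0,0,0,0,0,0,0,0,0,0,0,0,0],
)

```text
time_s: 1.3
ee_pos: [519.0, -224.3, 340.4]
tool_rot: [[0.472, 0.881, -0.0], [0.881, -0.472, 0.0], [-0.0, -0.0, -1.0]]
contact_force: [-0.9, -0.3, -0.9]
opening: 0.3
gripper_force: 0.0
```

Run:
```python
from h import *
d=wrist('w0'); np.set_printoptions(suppress=True,precision=3)
print(d['tool_from_camera'],d['T']); print(telemetry.get_obs()['qpos'])
```

```text
[[  -0.001   -0.95    -0.311   79.312]
 [   1.      -0.001    0.001   -0.507]
 [  -0.002   -0.311    0.95  -142.83 ]
 [   0.       0.       0.       1.   ]] [[   0.881   -0.45    -0.146  556.045]
 [  -0.473   -0.837   -0.275 -154.171]
 [   0.001    0.311   -0.95   483.228]
 [   0.       0.       0.       1.   ]]
[ 0.657  0.169 -0.359  1.653  0.062  1.332 -0.208]
```

View pics/w0.png

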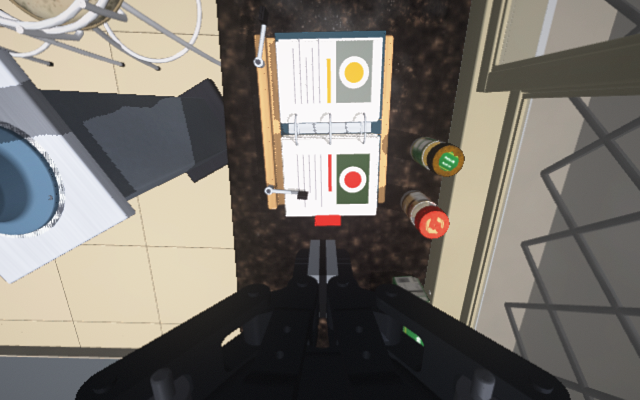

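The wrist view shows the binder square in the image. The red tab is at (328,221), the right keeper's black plate at (303,195) with its pivot at (268,191), and the left keeper's pivot is at (258,63), pointing up/left to (263,28). The leaf's white face covers x 283–378, y 137–215. I'll shift the camera for a second view to get heights.

In the tool's units: -60 mm is -0.08, -40 mm is -0.0533.

Call:
nudge_tcp(
  motion=[0,-0.0533,-0.04,0,0,0,0,0,-0.08,-0.08,0,0,0,0,0,-0.08,-0.08,0,0,0,0,0,-0.08,-0.08,0,0,0,0],
)

```text
time_s: 1.75
ee_pos: [434.7, -252.7, 340.1]
tool_rot: [[0.482, 0.876, -0.001], [0.876, -0.482, -0.0], [-0.0, -0.0, -1.0]]
contact_force: [0.6, 0.9, -0.3]
opening: -0.3
gripper_force: 0.0
```

Create m.py:
```python
from h import *
np.set_printoptions(suppress=True,precision=1)
def feats(d):
    p=d['pixels']; hsv=cv2.cvtColor(p,cv2.COLOR_BGR2HSV); f={}
    red=cv2.inRange(hsv,(0,170,120),(5,255,255))|cv2.inRange(hsv,(174,170,120),(180,255,255))
    # blobs on/near the binder
    n,l,st,ce=cv2.connectedComponentsWithStats(red)
    f['red']=[(tuple(st[i]),ce[i]) for i in range(1,n) if st[i][4]>40]
    f['mask']=l
    return f
```

Run:
```python
from m import *
d1=wrist('w1'); d0=load('w0.npz')
for d in (d0,d1):
    for s,c in feats(d)['red']: print(s,c)
    print()
c=np.hstack([d0['pixels'][10:240,200:480],d1['pixels'][10:300,200:480][:230]])
cv2.imwrite('pics/c1.png',cv2.resize(d1['pixels'][:300,160:480],None,fx=2,fy=2))
```

```text
(np.int32(329), np.int32(155), np.int32(2), np.int32(36), np.int32(72)) [329.5 172.5]
(np.int32(345), np.int32(172), np.int32(16), np.int32(15), np.int32(185)) [352.4 179.2]
(np.int32(419), np.int32(211), np.int32(30), np.int32(28), np.int32(467)) [433.3 223.7]
(np.int32(315), np.int32(216), np.int32(26), np.int32(10), np.int32(257)) [327.5 220.5]

(np.int32(369), np.int32(110), np.int32(3), np.int32(39), np.int32(72)) [370.4 128.5]
(np.int32(386), np.int32(129), np.int32(17), np.int32(17), np.int32(223)) [394.2 136.8]
(np.int32(469), np.int32(164), np.int32(32), np.int32(31), np.int32(582)) [484.6 178.5]
(np.int32(353), np.int32(177), np.int32(28), np.int32(11), np.int32(297)) [366.3 182. ]
```

View pics/c1.png

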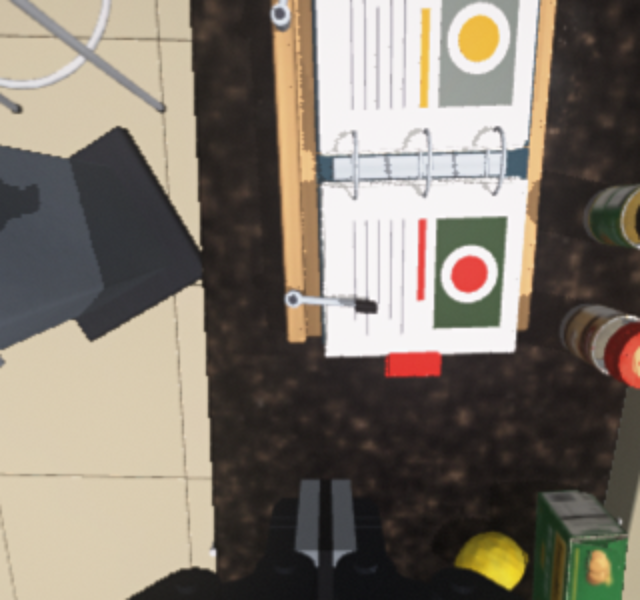

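The crop of the shifted view shows the right keeper's plate at about (343,153) in full-image pixels, its pivot at (306,149), and the tab at (366,182).

Add to m.py:
```python
def leafcorners(d,tab):
    p=d['pixels'].astype(int); 
    w=((p.min(2)>140)&(p.max(2)-p.min(2)<50)).astype(np.uint8)
    w=cv2.morphologyEx(w,cv2.MORPH_CLOSE,np.ones((25,25),np.uint8))  # fill print
    y0=int(tab[1])-4-35; x0=int(tab[0])
    # outer edge: last white row per column; side edges: first/last white col per row
    o=[]
    for x in list(range(x0-38,x0-16))+list(range(x0+18,x0+40)):
        col=w[y0:int(tab[1])+10,x]; i=np.flatnonzero(col)
        if len(i): o.append((x,y0+i.max()+.5))
    return np.array(o),w
```

Run:
```python
from m import *
d0,d1=load('w0.npz'),load('w1.npz')
fs=[feats(d)['red'] for d in (d0,d1)]
tabs=[f[3][1] for f in fs]; circ=[f[1][1] for f in fs]; bar=[f[0][1] for f in fs]; cap=[f[2][1] for f in fs]
print('tri tab',tri([(d0,tabs[0]),(d1,tabs[1])]),'circle',tri([(d0,circ[0]),(d1,circ[1])]),'bar',tri([(d0,bar[0]),(d1,bar[1])]),'cap',tri([(d0,cap[0]),(d1,cap[1])]))
print('plate',tri([(d0,(303,195)),(d1,(343.5,153))]),'pivot r',tri([(d0,(268,191)),(d1,(306.5,149))]),'pivot l',tri([(d0,(258,63)),(d1,(300,7))]))
for d,t in zip((d0,d1),tabs):
    o,w=leafcorners(d,t); P=onplane(d,o,46)[:,:2]
    vx,vy,cx,cy=cv2.fitLine(P.astype(np.float32),cv2.DIST_HUBER,0,.01,.01).ravel()
    if vx<0: vx,vy=-vx,-vy
    ex=np.array([vx,vy]); ey=np.array([-vy,vx]); T=onplane(d,[t],46)[0,:2]
    dist=(T-[cx,cy])@ey
    org=T+ey*149  # tab centroid at stand y -149
    print('edge dir yaw',np.arctan2(vy,vx),'tab-edge',dist,'tab',T,'origin',org)
    for nm,z,px in (('pivR',54,{0:(268,191),1:(306.5,149)}),('pivL',54,{0:(258,63),1:(300,7)})):
        q=onplane(d,[px[0 if d is d0 else 1]],z)[0,:2]-org; print(nm,q@ex,q@ey)
```

```text
tri tab [ 477.4 -319.4   46.4] circle [ 545.1 -276.1   46.5] bar [ 518.6 -247.7   51.4] cap [ 619.7 -373.8  105.8]
plate [ 467.2 -258.    62.9] pivot r [ 422.1 -227.    60.6] pivot l [504.9 -66.5  59.9]
edge dir yaw -0.47536278 tab-edge -8.04311318133367 tab [ 477.4 -319.7] origin [ 545.6 -187.2]
pivR -92.88137802969054 -93.82910290643494
pivL -92.41987140697775 89.32083729660869
edge dir yaw -0.4818155 tab-edge -8.269444986728386 tab [ 477.4 -319.4] origin [ 546.4 -187.3]
pivR -92.15659485588317 -93.68789245352365
pivL -93.36902076602449 89.74268389896575
```

Stand origin is about (545.8, -188) with yaw -0.478. The triangulated tab height is z 46, which agrees with the text. Next I work out the tool-axis offsets for swinging the right keeper.

Create go.py:
```python
import sys,json,numpy as np
from rig import telemetry
O=np.array([545.8,-188,0]); a=-0.478
S=np.array([[np.cos(a),-np.sin(a),0],[np.sin(a),np.cos(a),0],[0,0,1]])
def here():
    o=telemetry.get_obs(); return o,S.T@(o['ee_pos']-O)
def show(pts):
    o,h=here(); np.set_printoptions(suppress=True,precision=1); print('t',o['time_s'],'stand pos',h,'yaw err',np.round(S.T@o['tool_rot'],3).tolist())
    for p in pts: print(p,'->',o['tool_rot'].T@(S@np.array(p,float)+O-o['ee_pos']))
if __name__=='__main__': show(json.loads(sys.argv[1]))
```

```bash
python3 go.py '[[-24,-76,110],[-24,-76,62],[-29,-104,62],[-42,-121,62],[-58,-131,62],[-71,-135,62],[-75,-135,62]]'
```

```text
t 1.8 stand pos [ -68.2 -107.1  340.3] yaw err [[0.022, 1.0, 0.0], [1.0, -0.022, 0.0], [0.0, 0.0, -1.0]]
[-24, -76, 110] -> [ 32.   43.4 230.3]
[-24, -76, 62] -> [ 32.   43.4 278.3]
[-29, -104, 62] -> [  3.9  39.1 278.3]
[-42, -121, 62] -> [-13.4  26.4 278.3]
[-58, -131, 62] -> [-23.7  10.7 278.3]
[-71, -135, 62] -> [-28.   -2.2 278.3]
[-75, -135, 62] -> [-28.1  -6.2 278.3]
```

In the tool's units: 278 mm is 0.3707, 240 mm is 0.32, 0.02 rad is 0.01.

Call:
nudge_tcp(
  motion=[0,0.0427,0.0573,0.0533,0,0,0.01,0,0.0427,0.0573,0.12,0,0,0.01,0,0.0427,0.0573,0.1867,0,0,0.01,0,0.0427,0.0573,0.2533,0,0,0.01,0,0.0427,0.0573,0.32,0,0,0.01,0,0.0427,0.0573,0.3707,0,0,0.01,0,0.0427,0.0573,0.3707,0,0,0.01,0,0.0427,0.0573,0.3707,0,0,0.01],
)

```text
time_s: 2.6
ee_pos: [490.1, -242.2, 61.8]
tool_rot: [[0.494, 0.87, -0.002], [0.87, -0.494, 0.002], [0.001, -0.002, -1.0]]
contact_force: [0.4, 0.1, 0.6]
opening: 0.4
gripper_force: 0.0
```

```bash
python3 go.py '[[-24,-76,62],[-29,-104,62],[-42,-121,62],[-58,-131,62],[-71,-135,62],[-75,-135,62]]'
```

```text
t 2.6 stand pos [-24.5 -73.7  61.8] yaw err [[0.038, 0.999, -0.002], [0.999, -0.038, 0.001], [0.001, -0.002, -1.0]]
[-24, -76, 62] -> [-2.3  0.6 -0.2]
[-29, -104, 62] -> [-30.4  -3.3  -0.2]
[-42, -121, 62] -> [-47.9 -15.7  -0.2]
[-58, -131, 62] -> [-58.5 -31.3  -0.2]
[-71, -135, 62] -> [-63.  -44.1  -0.1]
[-75, -135, 62] -> [-63.2 -48.1  -0.1]
```

In the tool's units: -65 mm is -0.0867, -63 mm is -0.084, -0.04 rad is -0.02.

Call:
nudge_tcp(
  motion=[0,-0.02,-0.0013,0,0,0,-0.02,0,-0.04,-0.004,0,0,0,-0.02,0,-0.052,-0.0107,0,0,0,-0.02,0,-0.064,-0.0213,0,0,0,-0.02,0,-0.072,-0.032,0,0,0,-0.02,0,-0.0787,-0.0427,0,0,0,-0.02,0,-0.084,-0.0533,0,0,0,-0.02,0,-0.0867,-0.064,0,0,0,-0.02,0,-0.0867,-0.0693,0,0,0,-0.02,0,-0.0867,-0.0693,0,0,0,-0.02],
)

```text
time_s: 3.6
ee_pos: [411.9, -273.4, 62.4]
tool_rot: [[0.459, 0.889, -0.0], [0.889, -0.459, 0.0], [-0.0, -0.0, -1.0]]
contact_force: [0.6, -0.3, 0.1]
opening: 0.1
gripper_force: 0.2
```

Run:
```python
from m import *
d=wrist('w2'); s=cams.get_image('side'); cv2.imwrite('pics/w2c.png',np.vstack([d['pixels'][:300],cv2.resize(s['pixels'][150:270,220:420],None,fx=3.2,fy=2.5)]))
```

```bash
python3 go.py '[[-71,-135,62]]'
```

```text
t 3.7 stand pos [ -79.5 -137.1   62.3] yaw err [[-0.001, 1.0, -0.001], [1.0, 0.001, 0.0], [0.0, -0.001, -1.0]]
[-71, -135, 62] -> [2.  8.5 0.3]
```

View pics/w2c.png

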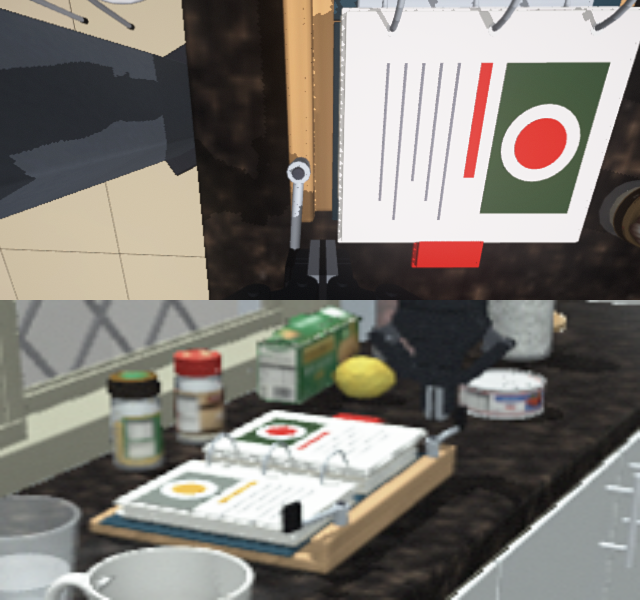

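The right keeper now lies along the lip: pivot at (298,172), arm pointing straight down the image to (295,248). The leaf is free and the tab is at (447,254). Next is to lift clear, move to the right of the tab and tilt the tool 45°.

In the tool's units: 80 mm is 0.1067, -78 mm is -0.104, 0.785 rad is 0.3925.

Call:
nudge_tcp(
  motion=[0,0.0027,0.0187,0,0,0,0,0,0.0027,0.0267,-0.0533,0,0,0,0,-0.0267,0.0667,-0.104,0,0.05,0,0,-0.0707,0.1067,-0.104,0,0.1,0,0,-0.0707,0.1067,-0.104,0,0.175,0,0,-0.0707,0.1067,-0.104,0,0.25,0,0,-0.0707,0.1067,-0.104,0,0.325,0,0,-0.0707,0.1067,-0.104,0,0.3925,0,0,-0.0707,0.1067,-0.104,0,0.3925,0,0,-0.0707,0.1067,-0.104,0,0.3925,0],
)

```text
time_s: 4.7
ee_pos: [458.8, -357.1, 139.5]
tool_rot: [[0.327, 0.888, 0.323], [0.627, -0.46, 0.629], [0.707, -0.002, -0.707]]
contact_force: [-0.7, 0.7, 1.0]
opening: -0.1
gripper_force: 0.0
```

```bash
python3 go.py '[[0,-190,22],[0,-160,22]]'; python3 -c "
from rig import telemetry;print(telemetry.get_obs()['qpos'].round(2))"
```

```text
t 4.7 stand pos [   0.6 -190.1  139.5] yaw err [[0.001, 1.0, -0.002], [0.707, 0.0, 0.707], [0.707, -0.002, -0.707]]
[0, -190, 22] -> [-83.   -0.3  83.2]
[0, -160, 22] -> [-61.8  -0.3 104.4]
[ 1.28  0.66 -0.45  1.66 -0.47  1.25  0.63]
```

In the tool's units: 104 mm is 0.1387, 94 mm is 0.1253.

Call:
nudge_tcp(
  motion=[0,-0.04,-0.0007,0.04,0,0,0,0,-0.08,-0.0007,0.08,0,0,0,0,-0.1107,-0.0007,0.1107,0,0,0,0,-0.096,-0.0007,0.1253,0,0,0,0,-0.0827,-0.0007,0.1387,0,0,0,0,-0.0827,-0.0007,0.1387,0,0,0],
)

```text
time_s: 5.3
ee_pos: [476.1, -327.2, 26.9]
tool_rot: [[0.317, 0.892, 0.323], [0.632, -0.453, 0.629], [0.707, 0.005, -0.707]]
contact_force: [0.9, 0.2, 0.4]
opening: -0.1
gripper_force: 0.2
```

```bash
python3 go.py '[[0,-152,22],[0,-150,50],[0,-142,81],[0,-128,109],[0,-110,133.5],[0,-86,153],[0,-59,167.6]]'
```

Run:
```python
from rig import cams; import cv2,numpy as np
w=cams.get_image('wrist')['pixels']; s=cams.get_image('side')['pixels']
cv2.imwrite('pics/w3.png',np.vstack([w[150:400],cv2.resize(s[150:270,220:420],None,fx=3.2,fy=2.5)]))
```

```text
t 5.3 stand pos [   2.1 -155.7   26.9] yaw err [[-0.009, 1.0, -0.002], [0.707, 0.008, 0.707], [0.707, 0.005, -0.707]]
[0, -152, 22] -> [-0.9 -2.1  6.1]
[0, -150, 50] -> [ 20.3  -2.  -12.3]
[0, -142, 81] -> [ 47.9  -1.8 -28.6]
[0, -128, 109] -> [ 77.6  -1.5 -38.5]
[0, -110, 133.5] -> [107.7  -1.3 -43. ]
[0, -86, 153] -> [138.4  -1.  -39.8]
[0, -59, 167.6] -> [167.9  -0.7 -31.1]
```

View pics/w3.png

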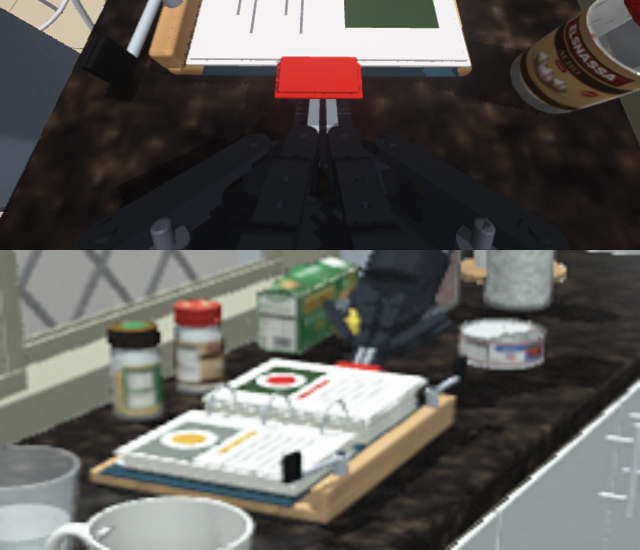

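The tip is under the tab: the tab at (318,77) hides the fingertips at (320,110), and the leaf is still flat. Now the lift, along the hinge arc.

In the tool's units: 130 mm is 0.1733, 114 mm is 0.152.

Call:
nudge_tcp(
  motion=[0,0.008,-0.0027,0.008,0,0,0,0,0.0213,-0.0027,-0.004,0,0,0,0,0.036,-0.0027,-0.016,0,0,0,0,0.0547,-0.0027,-0.028,0,0,0,0,0.0733,-0.0027,-0.0387,0,0,0,0,0.0933,-0.0027,-0.0453,0,0,0,0,0.112,-0.0027,-0.0507,0,0,0,0,0.1333,-0.0027,-0.0547,0,0,0,0,0.152,-0.0027,-0.0573,0,0,0,0,0.1733,-0.0027,-0.056,0,0,0],
)

```text
time_s: 6.4
ee_pos: [499.5, -274.1, 145.6]
tool_rot: [[0.325, 0.888, 0.325], [0.629, -0.459, 0.628], [0.707, 0.0, -0.708]]
contact_force: [-1.1, -0.7, -0.3]
opening: 0.3
gripper_force: 0.3
```

Run:
```python
from rig import cams; import cv2,numpy as np
w=cams.get_image('wrist')['pixels']; s=cams.get_image('side')['pixels']
cv2.imwrite('pics/w4.png',np.vstack([w[150:400],cv2.resize(s[120:240,220:420],None,fx=3.2,fy=2.5)]))
```

```bash
python3 go.py '[[0,-86,153],[0,-59,168],[0,-35,174],[0,-11,177],[0,14,176],[0,36,170]]'
```

```text
t 6.5 stand pos [ -1.  -95.1 147.1] yaw err [[-0.005, 1.0, -0.002], [0.706, 0.005, 0.708], [0.708, 0.003, -0.706]]
[0, -86, 153] -> [10.5  1.   2.3]
[0, -59, 168] -> [40.2  1.2 10.8]
[0, -35, 174] -> [61.4  1.3 23.5]
[0, -11, 177] -> [80.5  1.5 38.4]
[0, 14, 176] -> [97.5  1.6 56.8]
[0, 36, 170] -> [108.8   1.7  76.6]
```

View pics/w4.png

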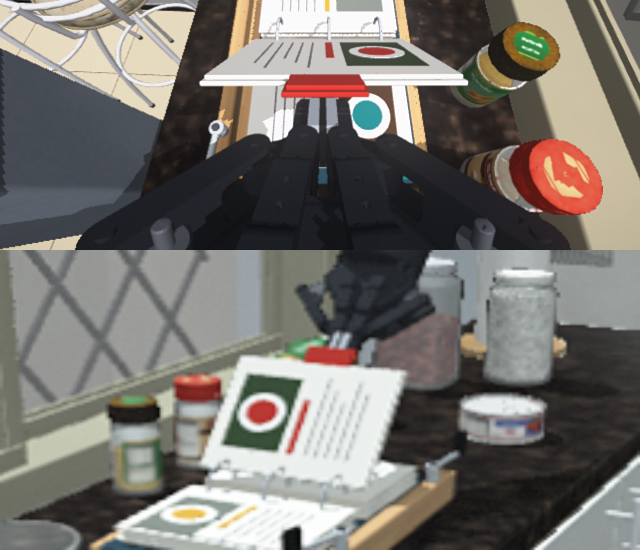

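The leaf is about 50° up with the tip behind the tab, and the wrist view shows the pages underneath. I continue the arc past upright and keep some follow-through.

In the tool's units: 104 mm is 0.1387, 98 mm is 0.1307.

Call:
nudge_tcp(
  motion=[0,0.0147,0.0013,0.0027,0,0,0,0,0.0347,0.0013,0.008,0,0,0,0,0.0533,0.0013,0.0147,0,0,0,0,0.068,0.0013,0.0227,0,0,0,0,0.0813,0.0013,0.032,0,0,0,0,0.0947,0.0013,0.0413,0,0,0,0,0.108,0.0013,0.0507,0,0,0,0,0.12,0.0013,0.0627,0,0,0,0,0.1307,0.0013,0.076,0,0,0,0,0.1387,0.0013,0.0893,0,0,0],
)

```text
time_s: 7.5
ee_pos: [556.2, -166.4, 170.8]
tool_rot: [[0.324, 0.889, 0.324], [0.628, -0.459, 0.628], [0.707, 0.0, -0.707]]
contact_force: [-0.1, 0.8, 0.1]
opening: 0.1
gripper_force: 0.0
```

Call:
nudge_tcp(
  motion=[0,0.004,0,0.008,0,0,0,0,0,0,0,0,0,0,0,0,0,-0.0267,0,0,0,0,0,0,-0.0533,0,0,0,0,0,0,-0.0533,0,0,0,0,0,0,-0.0533,0,0,0,0,0,0,-0.0533,0,0,0,0,0,0,-0.0533,0,0,0],
)

```text
time_s: 8.3
ee_pos: [542.3, -191.6, 198.5]
tool_rot: [[0.325, 0.889, 0.323], [0.628, -0.458, 0.629], [0.707, -0.002, -0.707]]
contact_force: [0.3, -0.3, -0.1]
opening: -0.1
gripper_force: 0.0
```

Run:
```python
from rig import cams; import cv2,numpy as np
w=cams.get_image('wrist')['pixels']; s=cams.get_image('side')['pixels']
cv2.imwrite('pics/w5.png',np.vstack([w[100:350],cv2.resize(s[120:270,220:420],None,fx=3.2,fy=2.2)]))
```

```bash
python3 go.py '[[0,-50,230]]'
```

```text
t 8.4 stand pos [ -1.2  -4.9 198.6] yaw err [[-0.001, 1.0, -0.002], [0.707, 0.002, 0.707], [0.707, -0.001, -0.707]]
[0, -50, 230] -> [ -9.7   1.1 -54.1]
```

View pics/w5.png

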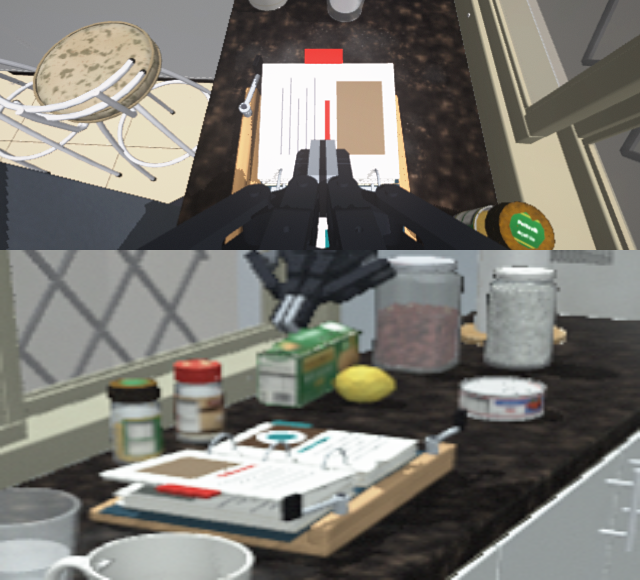

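The leaf lies on the left: the tab is at (323,156) in the wrist image, and the side view shows it flat. The left keeper's plate at (291,508) in the crop is still out along the lip, at about 1.4 rad. Next: untilt and go to the reader's side of that plate.

In the tool's units: 121 mm is 0.1613, -114 mm is -0.152, -0.785 rad is -0.3925.

Call:
nudge_tcp(
  motion=[0,0.0133,-0.016,0.0133,0,-0.05,0,0,0.0333,-0.04,0.04,0,-0.1,0,0,0.0667,-0.08,0.08,0,-0.15,0,0,0.1067,-0.12,0.12,0,-0.2,0,0,0.1427,-0.152,0.1613,0,-0.275,0,0,0.1427,-0.152,0.1613,0,-0.35,0,0,0.1427,-0.152,0.1613,0,-0.3925,0,0,0.1427,-0.152,0.1613,0,-0.3925,0,0,0.1427,-0.152,0.1613,0,-0.3925,0,0,0.1427,-0.152,0.1613,0,-0.3925,0],
)

```text
time_s: 9.4
ee_pos: [514.5, 0.9, 188.3]
tool_rot: [[0.462, 0.887, -0.002], [0.887, -0.462, 0.001], [-0.0, -0.002, -1.0]]
contact_force: [0.7, -0.6, -0.6]
opening: 0.0
gripper_force: 0.0
```

```bash
python3 go.py '[[-115,156,62]]'
```

Run:
```python
from h import *; from go import S,O
np.set_printoptions(suppress=True,precision=1)
s=cams.get_image('side'); s['T']=np.linalg.inv(s['extrinsics'])
p=s['pixels']; m=(p.max(2)<45).astype(np.uint8); m[:215]=0;m[255:]=0;m[:,:295]=0;m[:,330:]=0
n,l,st,ce=cv2.connectedComponentsWithStats(m)
for i in range(1,n):
    if st[i][4]>15:
        P=bydepth(s,[ce[i]])[0]; print(st[i],ce[i],(P-O)@S)
```

```text
t 9.4 stand pos [-114.7  153.3  188.3] yaw err [[0.002, 1.0, -0.002], [1.0, -0.002, -0.0], [-0.0, -0.002, -1.0]]
[-115, 156, 62] -> [  2.7  -0.1 126.3]
[309 231   5  12  51] [311.  236.6] [-84.6 150.2  64.9]
```

In the tool's units: 126 mm is 0.168, 100 mm is 0.1333.

Call:
nudge_tcp(
  motion=[0,0.004,-0.0053,0.0667,0,0,0,0,0.004,-0.0053,0.1333,0,0,0,0,0.004,-0.0053,0.168,0,0,0,0,0.004,-0.0053,0.168,0,0,0,0,0.004,-0.0053,0.168,0,0,0],
)

```text
time_s: 9.95
ee_pos: [513.0, 5.5, 63.1]
tool_rot: [[0.462, 0.887, -0.001], [0.887, -0.462, 0.0], [-0.0, -0.001, -1.0]]
contact_force: [0.2, -0.2, 0.9]
opening: 0.1
gripper_force: 0.0
```

```bash
python3 go.py '[[-100,156,62],[-90,154.5,62],[-76,147,62],[-64,136,62],[-55,122,62],[-50,111,62],[-48,107,62]]'
```

```text
t 9.95 stand pos [-118.1  156.7   63.1] yaw err [[0.002, 1.0, -0.001], [1.0, -0.002, -0.0], [-0.0, -0.001, -1.0]]
[-100, 156, 62] -> [-0.6 18.1  1.1]
[-90, 154.5, 62] -> [-2.1 28.1  1.1]
[-76, 147, 62] -> [-9.6 42.2  1.1]
[-64, 136, 62] -> [-20.5  54.2   1.1]
[-55, 122, 62] -> [-34.5  63.2   1.1]
[-50, 111, 62] -> [-45.5  68.2   1.1]
[-48, 107, 62] -> [-49.5  70.3   1.1]
```

The manual's scale: shifts go in shares of 750 mm and turns go in shares of 2 rad. Converting my numbers, 70 mm is 0.0933, 69 mm is 0.092.

Call:
nudge_tcp(
  motion=[0,-0.0013,0.024,0.0013,0,0,0,0,-0.0027,0.0373,0.0013,0,0,0,0,-0.008,0.048,0.0013,0,0,0,0,-0.016,0.06,0.0013,0,0,0,0,-0.0267,0.072,0.0013,0,0,0,0,-0.0387,0.08,0.0013,0,0,0,0,-0.0507,0.0867,0.0013,0,0,0,0,-0.0613,0.092,0.0013,0,0,0,0,-0.0667,0.0933,0.0013,0,0,0,0,-0.0667,0.0933,0.0013,0,0,0],
)

```text
time_s: 10.95
ee_pos: [551.6, -70.8, 61.8]
tool_rot: [[0.461, 0.888, -0.001], [0.888, -0.461, -0.001], [-0.001, -0.001, -1.0]]
contact_force: [-0.4, 0.1, 0.1]
opening: 0.3
gripper_force: 0.0
```

Call:
nudge_tcp(
  motion=[0,0.0107,0,0,0,0,0,0,0.02,0,-0.0133,0,0,0,0,0.02,0,-0.0667,0,0,0,0,-0.0267,0,-0.1333,0,0,0,0,-0.08,0,-0.2,0,0,0,0,-0.1333,0,-0.2667,0,0,0,0,-0.1733,0,-0.32,0,0,0,0,-0.1733,0,-0.3467,0,0,0,0,-0.1733,0,-0.3467,0,0,0],
)

```text
time_s: 11.85
ee_pos: [495.4, -188.2, 330.0]
tool_rot: [[0.463, 0.886, 0.012], [0.887, -0.463, -0.007], [-0.001, 0.014, -1.0]]
contact_force: [1.4, -0.5, -0.3]
opening: -0.0
gripper_force: 0.0
```

```bash
python3 - <<'E'
from h import *
w=wrist('w6'); s=cams.get_image('side'); np.savez('side6.npz',**s)
cv2.imwrite('pics/w6c.png',np.vstack([w['pixels'][:270],cv2.resize(s['pixels'][150:270,220:420],None,fx=3.2,fy=2.5)]))
E
python3 go.py '[[0,0,300]]'
```

```text
t 11.95 stand pos [-47.2 -20.8 325.2] yaw err [[-0.001, 1.0, 0.006], [1.0, 0.001, 0.0], [0.0, 0.006, -1.0]]
[0, 0, 300] -> [20.8 47.1 25.5]
```

View pics/w6c.png

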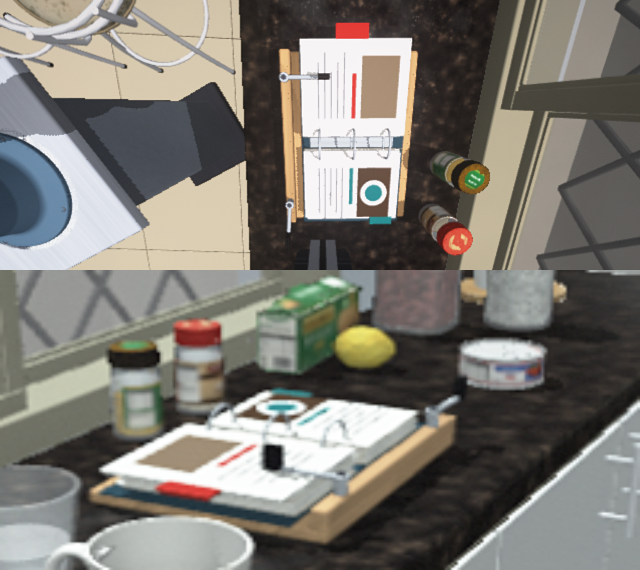

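The left keeper points straight up the page: pivot (284,77), plate (323,76). The tab is at (352,30) on the left. Before handing in I'll check the leaf's flatness and the keeper's angle numerically.

Call:
nudge_tcp(
  motion=[0,0,0,0,0,0,0,0,0,0,0,0,0,0],
)

```text
time_s: 12.15
ee_pos: [492.2, -182.7, 320.2]
tool_rot: [[0.456, 0.89, -0.003], [0.89, -0.456, 0.002], [0.0, -0.004, -1.0]]
contact_force: [-0.8, -0.0, -0.4]
opening: 0.3
gripper_force: 0.0
```

Run:
```python
from h import *; from go import S,O
np.set_printoptions(suppress=True,precision=1)
w=wrist('w7')
off=0
for nm,q in (('tab',(0,149,46)),('leaf out',(40,125,46)),('leaf out2',(-10,130,46)),('leaf in',(30,40,46))):
    uv=project(w,S@np.array(q)+O)[0]; print(nm,uv,(bydepth(w,[uv])[0]-O)@S)
p=w['pixels']; c=project(w,S@np.array([-38.5,92,70])+O)[0]; x,y=c.astype(int)
m=np.zeros(p.shape[:2],np.uint8); m[y-10:y+11,x-14:x+15]=(p[y-10:y+11,x-14:x+15].max(2)<50); mm=cv2.moments(m,True)
P=(onplane(w,[(mm['m10']/mm['m00'],mm['m01']/mm['m00'])],66)[0]-O)@S; print('plate',P,mm['m00'],'angle',np.arctan2(P[1]-92,P[0]+92.5))
```

```text
tab [362.3  31.2] [ -0.2 148.7  47.3]
leaf out [391.8  52. ] [ 39.8 124.9  46.7]
leaf out2 [354.   47.6] [-10.1 129.7  47.5]
leaf in [379.9 118.9] [29.5 40.1 48.4]Traceback (most recent call last):
  File "<stdin>", line 9, in <module>
ZeroDivisionError: float division by zero
```

The leaf is level to within about 2 mm from hinge to tab, and the keeper looks parallel to the leaf's sides, so I'm handing in.

Run:
```python
from h import *; from go import S,O
w=load('w6.npz'); q=[(onplane(w,[u],z)[0]-O)@S for u,z in (((323,76),68),((284,77),58))]
d=q[0]-q[1]; a=np.arctan2(d[1],d[0]); print('keeper_l about',a)
from rig import order
if abs(a)<0.2: print(order.close_job())
```

```text
keeper_l about 0.004841915408317141
the job is handed in; nothing more can be done
None
```

The job is handed in at about 12 s of the 45 s, though no verdict came back: the right keeper lies along the lip, the leaf lies flat on the left to within about 2 mm, the left keeper points straight up the page at about 0.00 rad, and the robot is clear of everything.

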